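# Pack the two calibration weights and snap their case shut

### The arm

A 6-joint arm with a two-finger parallel gripper is mounted at the origin on a cart in front of the work surface, level with it; the furniture and walls round the work are solid. World frame = base frame: x ahead of the robot, y to its left, z up, the work surface at z = 0. Lengths are in mm, angles in rad, forces in N, time in s.
With the tool pointing down it reaches from about 350 to 775 mm from the base axis. Payload 7.3 kg.
Tool frame: the origin (TCP) lies at the very end of the fingers, on their centre line; the grasp point (between the pads) lies 19 mm behind it; z points along the fingers, y is the line along which they close (so a half turn about z gives the same grasp; the last joint's range is limited). The gripper opens to 92 mm and grips with 3 to 60 N. Pads are 19 mm wide; open, the fingers measure 130 mm over their backs; the gripper's body (75 mm by 190 mm) begins 47 mm behind the grasp point.
Start: joints at [-1.382, 0.342, 1.524, -0, 1.275, -0.146], TCP at [172.527, -495.862, 226.741] pointing down, gripper open.
Joint ranges: [-2.53, 2.53], [-0.77, 2.02], [0.04, 2.7], [-1, 4.14], [0.28, 2.66], [-3.11, 3.11]. Speed limits (rad/s): [2.57, 2.57, 3.14, 3.14, 3.14, 3.14].

### API

Orientations are given as [roll, pitch, yaw] about the fixed x, y, z axes, in that order (R = Rz(yaw) Ry(pitch) Rx(roll)).
In Python, from plant import get_obs, optics, ticket, finder gives the robot as it stands.
- The arm moves only by the tool send_rows, never from a script. Its arguments are lists of equal length, an entry for each row: "offset": the shift along the tool's x, y, z scaled (see below), a list of three; "delta_rot": the turn, a rotation vector about the tool's x, y, z scaled (see below), a list of three. In form: {"offset": [[dx, dy, dz], ...], "delta_rot": [[rx, ry, rz], ...]}. A call has 1 to 8 rows; each row is the pose to reach, as a shift and turn from the pose commanded when the call began, along the tool's axes at that moment, turning the shorter way round; what a row does not reach only later rows make up. The controller multiplies each number of a shift by 120 mm and each number of a turn by 360 degrees. A row lasts 1/8 s, in which the tool goes at most 62.5 mm and 10.7 degrees, less where a joint would pass 70% of its speed; a pose out of reach is approached as far as the arm can. A call with a number of a shift or a turn outside -1 to 1 is refused whole. A call with a gripper value outside its range is refused whole. "grip" is the opening, from 0 (shut) to 1 (fully open), set as the call begins (left out, the last holds). The fingers move at their own pace and stop on an object; the grip force is fixed at half the most. Time passes only in rows, so rows that repeat a pose let the fingers close. It gives the time, the measured TCP pose, the force, the opening and the grip force at its end, in the units of the state.
- get_obs(): the state, without advancing time (a new reading comes with each control period).
- optics.capture(name): name is "side" or "top" or "wrist"; returns the picture (400x640x3 uint8, red, green, blue); there is no depth.
- optics.get_calibration(name): a dict with "fx", "fy", "cx", "cy" (pixels), "k1" (the pictures are not rectified: a ray, as slopes to the right and down, at radius r is drawn at 1 + k1 r^2 times it, then the intrinsics apply), "world_from_camera" (4x4, takes a point from camera to world coordinates). Camera axes: x right, y down, z forward; pixel columns grow to the right and rows downward; lengths in mm; the calibration is good to about 2 mm. A picture is of the moment at which its call begins: read the wrist's pose just before it. get_calibration takes no time and is no camera call; for the wrist camera it gives the pose at the moment of the call.
- ticket.close_job(): hands the job in; it is judged then, once.
Trained networks look in the newest picture that a camera, given by its name, has taken for a name from the list of things; names that differ only in an ending like _2 or _b are one class to them, and where a whole thing is asked for, a point or a joint stands for the part that bears it (a point fixed in the world has none). Each returns a list of dicts, best first, with "confidence" (0 to 1); they miss things now and then, are a little off and sometimes report something else, mostly with a low value. They report only what shows in the picture. A call takes as long as a camera call.
- finder.boxes_of(target, camera): "box" ([left, top, right, bottom] in pixels, round what is visible of it).
- finder.silhouettes(target, camera): "region" (400x640 bool, what is visible of it) and "box" ([left, top, right, bottom] in pixels, round what is visible of it).
- finder.pinpoint(target, camera): "uv" ([column, row] in pixels: a listed point, or the origin of a listed thing).
The state is a dict: "time": time; "joint_positions": joint angles; "dq": joint speeds; "tau": joint torques, N m; "tool_pos": TCP position; "tcp_rot": TCP orientation; "contact_force": force on the tool from outside, world axes, zero at the start; "moment": the same for the moment, N m; "grip_width": finger opening in mm; "finger_force": force on a finger pad.
Only numpy, scipy, OpenCV 4.12 (cv2) and the standard library are available. Lean on these libraries where they do the work, as an engineer would, in place of code of your own. Each camera call takes 0.05 s, during which the arm holds its last target. There are 200 camera calls.

### The job

Put the two brass calibration weights away in their open case, each standing upright in the pocket of its own size (the larger weight in the larger pocket). Then swing the blue lid over and press its front edge down past the spring catch until the lid is fully shut. Leave the glass weighing bottle, the USB stick and the tweezers where they are.

Things in the scene. Friction and masses are not known exactly. Their poses are not given: they have to be found in the camera images.
- case: Grey plastic case fixed to the worktop, 90 mm (its x) by 130 mm (its y), rim 30 mm high. Origin: centre of its underside; +x points to the hinge, away from the robot, z up. Two round pockets in its top. A spring catch, a steel tongue 22 mm wide with its top 44 mm above the worktop, stands in the middle of the front, 53 mm from the centre.
- pocket_large (a point): Centre of the floor of the larger pocket, 29 mm in diameter, 8 mm deep, at (-8, +30, 22) mm in the case's frame.
- pocket_small (a point): Centre of the floor of the smaller pocket, 25 mm in diameter, 8 mm deep, at (-8, -30, 22) mm in the case's frame.
- lid (a joint): Angle of the blue lid: 0 = fully shut, grows as it opens, up to 2.45 rad; at the start it leans open beyond upright. The stiff hinge holds it where it is left; near 0.08 rad it meets the spring catch, and it takes about 8 N downward at the front edge to snap past (at about 0.04 rad) to 0.
- lid_hinge (a point): Middle of the hinge line, on the far rim of the case: (45, 0, 30) mm in the case's frame. Hinge axis = the case's y axis.
- lid_edge (a point): Middle of the lid's free edge, on its outer (top) face. The lid is a tray 90 mm long (hinge to free edge), 130 mm wide, 31 mm deep, walls 3 mm; shut, this point is 90 mm in front of the hinge and 31 mm above it. A thumb lip 34 mm wide sticks out 7 mm from the front wall, 4 mm below the outer face.
- weight_1: Larger brass weight with a knob, 21 mm in diameter, 33 mm high, 100 g. Origin: centre of its underside, z up. The cylindrical body is about 20 mm high, the rest tapers to the knob; gripped with the fingertips 9 mm above its underside the fingers stay clear of the pocket's rim.
- weight_2: Smaller brass weight with a knob, 17 mm in diameter, 27 mm high, 50 g. Origin: centre of its underside, z up. The cylindrical body is about 16 mm high; gripped with the fingertips 9 mm above its underside the fingers stay clear of the pocket's rim.
- weighing_bottle: Glass weighing bottle with stopper, 41 mm in diameter, 45 mm high, bystander. Origin: centre of its underside.
- usb_stick: Blue USB stick lying flat, 18 x 50 x 8 mm, bystander. Origin: centre of its underside.
- tweezers: Steel tweezers lying flat, 14 x 126 x 9 mm, bystander. Origin: centre of the underside.

How it is judged (in metres and radians):
On the way, in this order (a step that is already met when the one before it is completed fails the run):
1. both weights stand in their pockets, the lid still open (horizontal distance between weight_1 and pocket_large below 0.007 m and height (world z) of each of weight_1, weight_2 below 0.0255 m and horizontal distance between weight_2 and pocket_small below 0.007 m and angle between each of weight_1, weight_2's own z axis and vertical below 0.2 rad and value of joint lid above 0.3 rad), for 0.2 s.
2. the lid is pressed shut past its catch (value of joint lid below 0.025 rad), for 0.2 s.
At the end, for the whole second after the job is handed in: The lid is shut past its catch (angle under 0.025 rad); the larger weight stands upright (within 0.2 rad) on the floor of the larger pocket and the smaller one on the floor of the smaller pocket (each within 7 mm of the pocket's centre, underside at most 3.5 mm above its floor), at rest (value of joint lid below 0.025 rad and horizontal distance between weight_1 and pocket_large below 0.007 m and height (world z) of each of weight_1, weight_2 below 0.0255 m and horizontal distance between weight_2 and pocket_small below 0.007 m and angle between each of weight_1, weight_2's own z axis and vertical below 0.2 rad and linear speed of each of weight_1, weight_2 below 0.02 m/s); the robot touches nothing.
It fails at once if the weighing bottle is moved by more than 30 mm or tipped (distance of weighing_bottle from where it was at the start of the episode above 0.03 m or angle between weighing_bottle's own z axis and vertical above 0.5 rad).
It fails at once if the USB stick or the tweezers are moved by more than 30 mm (distance of any of usb_stick, tweezers from where it was at the start of the episode above 0.03 m).
It also fails if it takes over 67 s, if anything falls off the work surface, if the arm or the gripper's body presses on something with over 40 N, if the wrist force passes 120 N, or if a joint passes its speed limit or range.

## Working session

There is one attempt and no reset: what is moved stays moved. The work goes in short steps, Python scripts to look and compute and a tool call to move; the robot and the scene stay as the last step left them, time stands still between calls to the robot, and variables do not carry over. Pictures are saved under pics/ and viewed, at most 12 in all, crops included, and the job is handed in when it is done.

Besides the shell and the picture viewer there is one more tool, called after "Request:" by a JSON object that holds its "method" and its "body", one argument or row to a line. send_rows: Moves the arm, as the interface text tells. Its arguments: {"type":"object","properties":{"offset":{"type":"array"},"delta_rot":{"type":"array"},"grip":{"type":"number"}},"required":["offset","delta_rot"]}

```bash
mkdir -p pics; cat > h.py <<'E'
import numpy as np, cv2
from scipy.spatial.transform import Rotation as R
from plant import get_obs, optics, ticket, finder
def ray(c,uv):
    d=np.array([(uv[0]-c['cx'])/c['fx'],(uv[1]-c['cy'])/c['fy']]); p=d.copy()
    for _ in range(30): p=d/(1+c['k1']*(p@p))
    T=np.array(c['world_from_camera']); return T[:3,3],T[:3,:3]@np.r_[p,1]
def at_z(c,uv,z):
    o,d=ray(c,uv); return o+d*(z-o[2])/d[2]
def proj(c,P):
    T=np.array(c['world_from_camera']); q=T[:3,:3].T@(np.asarray(P,float)-T[:3,3]); p=q[:2]/q[2]
    p=p*(1+c['k1']*(p@p)); return p*[c['fx'],c['fy']]+[c['cx'],c['cy']]
def tri(cs,uvs):
    A=np.zeros((3,3));b=np.zeros(3)
    for c,u in zip(cs,uvs):
        o,d=ray(c,u);d/=np.linalg.norm(d);M=np.eye(3)-np.outer(d,d);A+=M;b+=M@o
    return np.linalg.solve(A,b)
def move(target,rpy=None,verbose=True):
    """offset numbers and rotvec numbers from current measured pose"""
    s=get_obs();Rc=R.from_euler('xyz',s['tcp_rot'])
    off=Rc.inv().apply(np.array(target)-s['tool_pos'])/120
    rv=np.zeros(3) if rpy is None else (Rc.inv()*R.from_euler('xyz',rpy)).as_rotvec()/(2*np.pi)
    print('off',off.round(3),'rot',rv.round(4))
E
python3 - <<'E'
from h import *
s=get_obs();print(s)
cs={}
for n in('top','side'):
    im=optics.capture(n);cv2.imwrite(f'pics/{n}0.png',im[...,::-1]);c=cs[n]=optics.get_calibration(n)
    print(n,np.array(c['world_from_camera']).round(2).tolist(),c['fx'],c['k1'])
    for t in('weight_1','weight_2','weighing_bottle','usb_stick','tweezers','case','pocket_large','pocket_small','lid_hinge','lid_edge'):
        r=finder.pinpoint(t,n)[:3]
        print(t,[(np.round(x['uv'],1).tolist(),round(x['confidence'],2),at_z(c,x['uv'],{'pocket_large':22,'pocket_small':22,'lid_hinge':30}.get(t,0)).round(1).tolist()) for x in r])
E
```

```text
{'time': 0.0, 'joint_positions': array([-1.38200687e+00,  3.42730172e-01,  1.52501365e+00, -1.65773199e-05,
        1.27540625e+00, -1.45953540e-01]), 'dq': array([-1.26933162e-04, -9.27811083e-04,  9.26864637e-05, -2.40602058e-03,
        1.97062455e-04,  1.47235208e-03]), 'tau': array([ 2.30113221e-05, -4.31236196e+01, -2.44217259e+01,  7.18203024e-02,
        5.59960864e-02, -9.18980254e-05]), 'tool_pos': array([ 172.43802621, -495.43996113,  226.04227927]), 'tcp_rot': array([-3.14004949e+00, -2.10821197e-04,  3.34747670e-01]), 'contact_force': array([ 0.00130199, -0.48282235, -0.7085286 ]), 'moment': array([0.02643728, 0.04323086, 0.02555856]), 'finger_force': 0.0, 'grip_width': 91.91169410356613}
top [[0.03, -0.99, 0.1, 362.42], [-1.0, -0.03, 0.0, 59.01], [0.0, -0.1, -0.99, 1130.2], [0.0, 0.0, 0.0, 1.0]] 425.75636669690954 0.009150327181075415
weight_1 [([250.5, 185.0], 0.43, [505.3, 248.3, 0.0]), ([291.7, 208.2], 0.39, [446.2, 136.0, 0.0])]
weight_2 [([250.5, 185.0], 0.43, [505.3, 248.3, 0.0]), ([291.7, 208.2], 0.39, [446.2, 136.0, 0.0])]
weighing_bottle [([186.6, 208.1], 0.58,
[... 361 characters left out ...]
ge [([390.7, 173.7], 0.59, [541.6, -121.4, 30.0])]
lid_edge [([398.0, 142.8], 0.79, [631.5, -145.1, 0.0])]
side [[0.88, -0.17, 0.44, -35.27], [-0.47, -0.32, 0.82, -917.7], [0.0, -0.93, -0.36, 494.08], [0.0, 0.0, 0.0, 1.0]] 391.7673396254165 -0.04496715413021769
weight_1 [([290.9, 222.1], 0.6, [433.2, 119.3, -0.0])]
weight_2 [([290.9, 222.1], 0.6, [433.2, 119.3, -0.0])]
weighing_bottle []
usb_stick []
tweezers [([365.7, 290.0], 0.72, [421.8, -307.6, -0.0])]
case [([349.1, 249.3], 0.81, [496.0, -122.5, 0.0])]
pocket_large []
pocket_small [([351.0, 243.2], 0.87, [496.0, -130.4, 22.0])]
lid_hinge [([364.5, 233.3], 0.81, [554.0, -109.3, 30.0])]
lid_edge [([389.2, 208.6], 0.6, [782.9, 69.2, 0.0])]
```

View pics/top0.png

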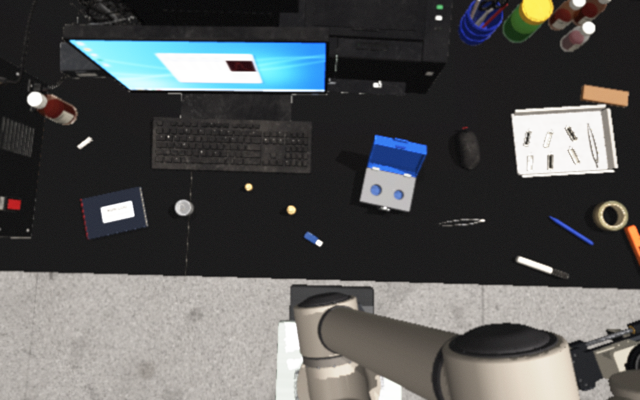

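View pics/side0.png

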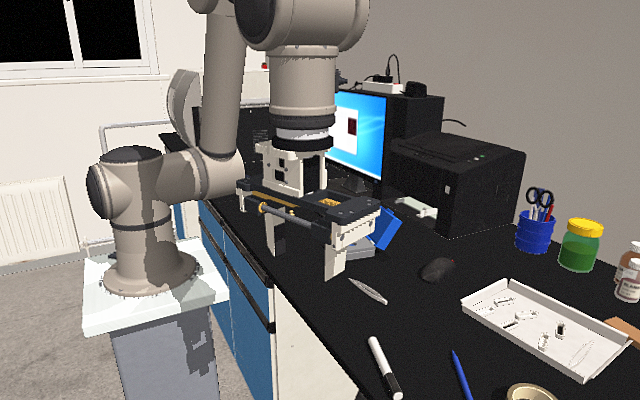

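The top picture shows the weights at about (249,187) and (291,210), the case at (388,190) with its lid open towards (400,150), the bottle at (183,208), the USB stick at (314,239) and the tweezers at (462,223). In the side picture the gripper hides the case.

```bash
python3 - <<'E'
from h import *
s=get_obs();c=optics.get_calibration('wrist')
T=np.array(c['world_from_camera']);Rc=R.from_euler('xyz',s['tcp_rot'])
print('cam in tool',Rc.inv().apply(T[:3,3]-s['tool_pos']).round(1),(Rc.inv().as_matrix()@T[:3,:3]).round(2).tolist(),c['fx'],s['time'])
move([430,-100,240]);move([430,180,240])
move([430,-100,240],[np.pi,0,-0.2])
# case yaw from top
c=optics.get_calibration('top')
a=at_z(c,(376,190),22);b=at_z(c,(398,195),22);print(a,b,np.arctan2(-(a-b)[0],(a-b)[1]))
for uv in((249,187),(291,210)):print(at_z(c,uv,25))
E
```

```text
cam in tool [  84.4   -0.6 -158.8] [[0.0, -0.95, -0.31], [1.0, 0.0, 0.0], [-0.0, -0.31, 0.95]] 325.68522269915405 1.1
off [ 3.11  -2.411 -0.111] rot [0. 0. 0.]
off [ 3.877 -4.614 -0.111] rot [0. 0. 0.]
off [ 3.11  -2.411 -0.111] rot [ 0.     -0.      0.0851]
[498.61358064 -84.64888739  22.        ] [ 487.05906373 -142.41394348   22.        ] -0.19742062290032103
[496.74395951 247.83183706  25.        ]
[439.61599311 135.99443793  25.        ]
```

```bash
cat >> h.py <<'E'
def plan(wps,rows=None,pose=None):
    """wps: list of (xyz, rpy or None). prints rounded calls, chaining from measured pose"""
    s=get_obs(); p=np.array(s['tool_pos']) if pose is None else np.array(pose[0],float)
    Rc=R.from_euler('xyz',s['tcp_rot'] if pose is None else pose[1])
    for xyz,rpy in wps:
        Rt=Rc if rpy is None else R.from_euler('xyz',rpy)
        off=(Rc.inv().apply(np.array(xyz)-p)/120).round(3); rv=((Rc.inv()*Rt).as_rotvec()/(2*np.pi)).round(4)
        n=int(np.ceil(max(np.linalg.norm(off)*120/62.5,np.linalg.norm(rv)*360/10.7)))
        print(off.tolist(),rv.tolist(),'rows>=',n,'BAD' if abs(off).max()>1 else '')
        p=p+Rc.apply(off*120); Rc=Rc*R.from_rotvec(rv*2*np.pi)
E
python3 - <<'E'
from h import *
P=np.pi
a=np.array([172.4,-495.4,235]);b=np.array([430,-100,240]);y0,y1=.335,2.94
plan([((a+(b-a)*k/4),(P,0,y0+(y1-y0)*k/4)) for k in (1,2,3,4)]+[((430,0,240),None),((430,100,240),None)])
E
```

```text
[0.778, -0.606, -0.079] [0.0, 0.0, -0.1037] rows>= 4 
[0.983, -0.007, -0.011] [0.0, 0.0, -0.1036] rows>= 4 
[0.786, 0.59, -0.01] [0.0, 0.0, -0.1037] rows>= 4 
[0.267, 0.946, -0.011] [-0.0, 0.0, -0.1036] rows>= 4 
[0.167, 0.817, 0.0] [0.0, 0.0, 0.0] rows>= 2 
[0.167, 0.816, 0.0] [0.0, 0.0, 0.0] rows>= 2
```

Request:
{"method": "send_rows", "body": {
  "offset": [
    [0.778,-0.606,-0.079],
    [0.778,-0.606,-0.079],
    [0.778,-0.606,-0.079],
    [0.778,-0.606,-0.079],
    [0.778,-0.606,-0.079]
  ],
  "delta_rot": [
    [0,0,-0.1037],
    [0,0,-0.1037],
    [0,0,-0.1037],
    [0,0,-0.1037],
    [0,0,-0.1037]
  ]
}}

```text
time: 1.72
tool_pos: [236.9, -396.4, 236.3]
tcp_rot: [3.141, 0.0, 0.986]
contact_force: [-0.3, -0.3, -0.6]
grip_width: 91.7
finger_force: 0.0
```

Request:
{"method": "send_rows", "body": {
  "offset": [
    [0.983,-0.007,-0.011],
    [0.983,-0.007,-0.011],
    [0.983,-0.007,-0.011],
    [0.983,-0.007,-0.011]
  ],
  "delta_rot": [
    [0,0,-0.1036],
    [0,0,-0.1036],
    [0,0,-0.1036],
    [0,0,-0.1036]
  ]
}}

```text
time: 2.22
tool_pos: [301.6, -297.2, 237.7]
tcp_rot: [3.141, 0.0, 1.64]
contact_force: [0.3, -0.3, 0.7]
grip_width: 91.7
finger_force: 0.0
```

Request:
{"method": "send_rows", "body": {
  "offset": [
    [0.786,0.59,-0.01],
    [0.786,0.59,-0.01],
    [0.786,0.59,-0.01],
    [0.786,0.59,-0.01]
  ],
  "delta_rot": [
    [0,0,-0.1037],
    [0,0,-0.1037],
    [0,0,-0.1037],
    [0,0,-0.1037]
  ]
}}

```text
time: 2.72
tool_pos: [366.0, -198.2, 238.7]
tcp_rot: [-3.142, 0.0, 2.292]
contact_force: [-0.1, 0.4, 0.3]
grip_width: 92.1
finger_force: 0.0
```

Request:
{"method": "send_rows", "body": {
  "offset": [
    [0.267,0.946,-0.011],
    [0.267,0.946,-0.011],
    [0.267,0.946,-0.011],
    [0.267,0.946,-0.011],
    [0.267,0.946,-0.011]
  ],
  "delta_rot": [
    [0,0,-0.1036],
    [0,0,-0.1036],
    [0,0,-0.1036],
    [0,0,-0.1036],
    [0,0,-0.1036]
  ]
}}

```text
time: 3.35
tool_pos: [430.0, -100.0, 240.0]
tcp_rot: [-3.142, -0.0, 2.937]
contact_force: [0.1, -0.0, -0.1]
grip_width: 91.9
finger_force: 0.0
```

```bash
python3 - <<'E'
from h import *
for n in('wrist','side'):
    im=optics.capture(n);c=optics.get_calibration(n);cv2.imwrite(f'pics/{n}1.png',im[...,::-1])
    np.save(f'{n}1cal.npy',c,allow_pickle=True)
    for t in('weight_1','weighing_bottle','case','pocket_large','pocket_small','lid_hinge','lid_edge'):
        r=finder.pinpoint(t,n)[:3]
        print(n,t,[(np.round(x['uv'],1).tolist(),round(x['confidence'],2),at_z(c,x['uv'],{'pocket_large':22,'pocket_small':22,'lid_hinge':30}.get(t,0)).round(1).tolist()) for x in r])
E
```

```text
wrist weight_1 [([514.1, 139.6], 0.69, [441.3, 132.5, 0.0]), ([615.8, 168.8], 0.57, [503.1, 253.5, 0.0]), ([161.9, 192.6], 0.23, [418.0, -306.7, 0.0])]
wrist weighing_bottle []
wrist case [([321.1, 228.7], 0.81, [507.4, -119.0, 0.0])]
wrist pocket_large [([347.4, 224.8], 0.95, [500.2, -84.0, 22.0]), ([615.3, 168.7], 0.43, [494.3, 234.4, 22.0]), ([320.9, 268.6], 0.17, [553.2, -128.7, 22.0])]
wrist pocket_small [([299.8, 223.5], 0.88, [486.5, -141.4, 22.0])]
wrist lid_hinge [([320.6, 265.1], 0.93, [543.9, -127.1, 30.0])]
wrist lid_edge [([321.8, 349.6], 0.74, [698.7, -158.1, 0.0])]
side weight_1 [([290.6, 221.3], 0.39, [435.1, 125.5, 0.0]), ([294.9, 203.4], 0.39, [515.7, 264.3, 0.0])]
side weighing_bottle [([256.3, 195.9], 0.64, [421.2, 402.3, 0.0])]
side case [([350.1, 249.5], 0.9, [497.8, -124.7, 0.0])]
side pocket_large [([339.3, 235.3], 0.73, [493.8, -73.6, 22.0])]
side pocket_small [([352.2, 244.7], 0.81, [494.0, -139.3, 22.0])]
side lid_hinge [([363.3, 234.1], 0.63, [548.0, -112.1, 30.0])]
side lid_edge [([386.6, 210.8], 0.84, [762.2, 57.0, -0.0])]
```

View pics/wrist1.png

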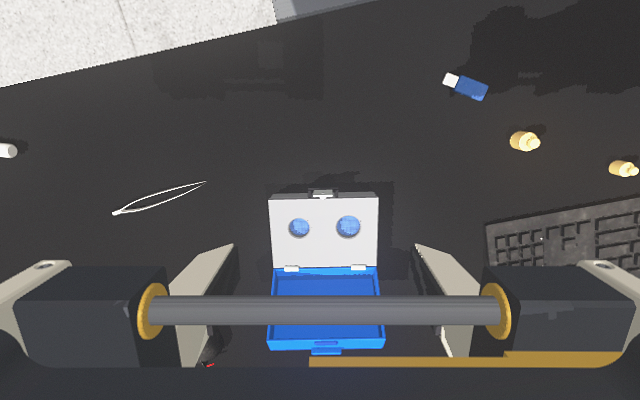

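The wrist picture (upside down) shows the case with its pockets at (299,227) and (348,226), the weights at (525,141) and (624,169), and the USB stick at (466,86).

Request:
{"method": "send_rows", "body": {
  "offset": [
    [0.167,0.817,0],
    [0.167,0.817,0],
    [0.167,0.817,0]
  ],
  "delta_rot": [
    [0,0,0],
    [0,0,0],
    [0,0,0]
  ]
}}

```text
time: 4.53
tool_pos: [429.8, 1.9, 240.1]
tcp_rot: [3.141, 0.0, 2.943]
contact_force: [0.1, -0.8, 1.2]
grip_width: 91.6
finger_force: 0.0
```

Request:
{"method": "send_rows", "body": {
  "offset": [
    [0.167,0.817,0],
    [0.167,0.817,0],
    [0.167,0.817,0]
  ],
  "delta_rot": [
    [0,0,0],
    [0,0,0],
    [0,0,0]
  ]
}}

```text
time: 4.9
tool_pos: [430.1, 101.1, 240.0]
tcp_rot: [-3.142, 0.0, 2.943]
contact_force: [-0.9, -0.6, 0.3]
grip_width: 92.0
finger_force: 0.0
```

Request:
{"method": "send_rows", "body": {
  "offset": [
    [0.15,0.735,0],
    [0.15,0.735,0],
    [0.15,0.735,0]
  ],
  "delta_rot": [
    [0,0,0],
    [0,0,0],
    [0,0,0]
  ]
}}

```text
time: 5.28
tool_pos: [430.4, 190.1, 239.8]
tcp_rot: [-3.141, 0.0, 2.941]
contact_force: [-0.7, -0.6, 0.2]
grip_width: 92.0
finger_force: 0.0
```

```bash
python3 - <<'E'
from h import *
n='wrist';im=optics.capture(n);c=optics.get_calibration(n);print(get_obs()['tool_pos'])
cv2.imwrite(f'pics/{n}2.png',im[...,::-1])
for t in('weight_1','weighing_bottle'):
    for x in finder.pinpoint(t,n)[:3]: print(t,np.round(x['uv'],1),round(x['confidence'],2),at_z(c,x['uv'],0).round(1))
    for x in finder.silhouettes(t,n)[:3]:
        b=x['box'];print('sil',np.round(b),round(x['confidence'],2),x['region'].sum())
        # observed base fit: region extents projected at z=8
        for dia,h,bh in((21,33,20),(17,27,16)):
            from scipy.optimize import minimize
            ys,xs=np.nonzero(x['region'])
            def mask(q):
                a=np.linspace(0,2*np.pi,24); m=np.zeros((400,640),np.uint8)
                pts=[]
                for z,r in((0,dia/2),(bh,dia/2)): pts+=[proj(c,(q[0]+r*np.cos(t),q[1]+r*np.sin(t),z)) for t in a]
                k=np.array([proj(c,(q[0]+4.5*np.cos(t),q[1]+4.5*np.sin(t),z)) for t in a for z in (bh,h)])
                for P in(np.array(pts),k): cv2.fillConvexPoly(m,(cv2.convexHull(P.astype(np.float32)).reshape(-1,2)*16).round().astype(np.int32),1,shift=4)
                return m.astype(bool)
            def cost(q):
                m=mask(q);return -(m&x['region']).sum()/(m|x['region']).sum()
            q0=at_z(c,(xs.mean(),ys.mean()),10)[:2]
            r=minimize(cost,q0,method='Nelder-Mead',options=dict(initial_simplex=[q0,q0+[6,0],q0+[0,6]]))
            if t=='weight_1':print(dia,r.x.round(1),round(-r.fun,3))
crop=cv2.resize(im[100:300,200:460],None,fx=3,fy=3)
cv2.imwrite('pics/w2.png',im[...,::-1])
E
```

```text
[430.35747689 189.18629465 239.78428695]
weight_1 [282.3 187.3] 0.86 [442.8 133.7   0. ]
weight_1 [381.7 214.2] 0.48 [503.5 251.6   0. ]
sil [272. 178. 293. 197.] 0.78 292
21 [442.3 135. ] 0.915
17 [443.6 135.1] 0.757
sil [374. 210. 392. 223.] 0.67 174
21 [499.9 252.8] 0.534
17 [499.8 250.5] 0.813
weighing_bottle [510.3 138.9] 0.84 [438.9 417.    0. ]
sil [496. 121. 545. 163.] 0.59 1465
```

View pics/w2.png

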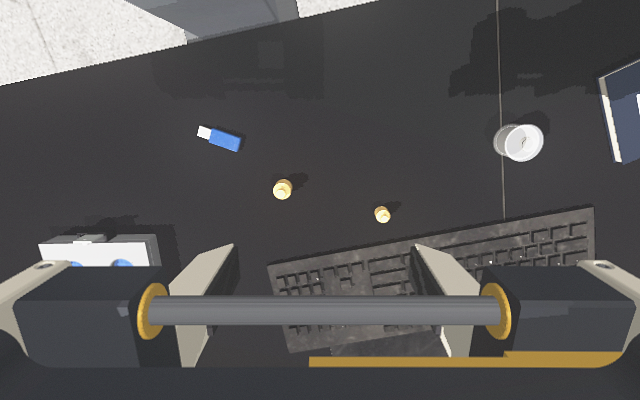

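The large weight is at (282,188) and the small one at (382,214); the bottle is at (518,141) and the USB stick at (220,138). I'll fetch the large one first.

```bash
python3 - <<'E'
from h import *
P=np.pi
plan([((442.5,134.5,127),(P,0,2.92)),((442.5,134.5,9.5),None),((442.5,134.5,125),None)])
E
```

```text
[-0.19, -0.422, 0.942] [-0.0001, 0.0, 0.0029] rows>= 3 
[-0.0, -0.0, 0.979] [0.0, 0.0, 0.0] rows>= 2 
[-0.0, -0.0, -0.962] [0.0, 0.0, 0.0] rows>= 2
```

Request:
{"method": "send_rows", "body": {
  "offset": [
    [-0.19,-0.422,0.942],
    [-0.19,-0.422,0.942],
    [-0.19,-0.422,0.942],
    [-0.19,-0.422,0.942]
  ],
  "delta_rot": [
    [0,0,0.003],
    [0,0,0.003],
    [0,0,0.003],
    [0,0,0.003]
  ],
  "grip": 0.6
}}

```text
time: 6.02
tool_pos: [443.2, 135.9, 128.3]
tcp_rot: [3.141, 0.002, 2.92]
contact_force: [0.3, -0.3, 1.4]
grip_width: 57.6
finger_force: 0.0
```

Request:
{"method": "send_rows", "body": {
  "offset": [
    [0,0,0.5],
    [0,0,0.8],
    [0,0,0.979],
    [0,0,0.979]
  ],
  "delta_rot": [
    [0,0,0],
    [0,0,0],
    [0,0,0],
    [0,0,0]
  ]
}}

```text
time: 6.52
tool_pos: [442.9, 136.7, 10.2]
tcp_rot: [3.141, 0.001, 2.922]
contact_force: [0.4, -0.6, 1.0]
grip_width: 54.9
finger_force: 0.0
```

Request:
{"method": "send_rows", "body": {
  "offset": [
    [0,0,0],
    [0,0,0],
    [0,0,0],
    [0,0,0],
    [0,0,0],
    [0,0,0]
  ],
  "delta_rot": [
    [0,0,0],
    [0,0,0],
    [0,0,0],
    [0,0,0],
    [0,0,0],
    [0,0,0]
  ],
  "grip": 0
}}

```text
time: 7.28
tool_pos: [442.5, 136.0, 9.9]
tcp_rot: [3.141, 0.001, 2.921]
contact_force: [-0.9, 1.1, 6.2]
grip_width: 19.6
finger_force: 30.0
```

```bash
python3 - <<'E'
from h import *
P=np.pi
plan([((442.5,135.5,125),None),((436,25,170),None),((425,-85,190),(P,0,2.91))])
E
```

```text
[-0.001, -0.004, -0.959] [0.0, 0.0, 0.0] rows>= 2 
[-0.149, -0.91, -0.376] [0.0, 0.0, 0.0] rows>= 2 
[-0.112, -0.915, -0.166] [0.0, 0.0001, 0.0017] rows>= 2
```

Request:
{"method": "send_rows", "body": {
  "offset": [
    [0,0,-0.3],
    [0,0,-0.7],
    [0,0,-0.96],
    [0,0,-0.96]
  ],
  "delta_rot": [
    [0,0,0],
    [0,0,0],
    [0,0,0],
    [0,0,0]
  ]
}}

```text
time: 7.78
tool_pos: [443.5, 136.1, 126.5]
tcp_rot: [3.14, 0.004, 2.921]
contact_force: [-0.2, 0.3, -1.1]
grip_width: 19.2
finger_force: 30.0
```

Request:
{"method": "send_rows", "body": {
  "offset": [
    [-0.05,-0.3,-0.126],
    [-0.1,-0.65,-0.25],
    [-0.149,-0.91,-0.376],
    [-0.149,-0.91,-0.376]
  ],
  "delta_rot": [
    [0,0,0],
    [0,0,0],
    [0,0,0],
    [0,0,0]
  ]
}}

```text
time: 8.28
tool_pos: [435.7, 23.9, 169.3]
tcp_rot: [-3.141, -0.0, 2.918]
contact_force: [-0.0, 0.5, -0.2]
grip_width: 19.4
finger_force: 30.0
```

Request:
{"method": "send_rows", "body": {
  "offset": [
    [-0.05,-0.4,-0.08],
    [-0.112,-0.75,-0.166],
    [-0.112,-0.915,-0.166],
    [-0.112,-0.915,-0.166],
    [-0.112,-0.915,-0.166]
  ],
  "delta_rot": [
    [0,0,0.0017],
    [0,0,0.0017],
    [0,0,0.0017],
    [0,0,0.0017],
    [0,0,0.0017]
  ]
}}

```text
time: 8.9
tool_pos: [424.6, -83.4, 188.8]
tcp_rot: [3.141, -0.002, 2.911]
contact_force: [0.4, 0.5, -0.3]
grip_width: 19.2
finger_force: 30.0
```

```bash
cat > cs.py <<'E'
from h import *
from scipy.optimize import least_squares
def fit(views,ths=(1.8,)):
    pts={'pocket_large':(-8,30,22),'pocket_small':(-8,-30,22),'lid_hinge':(45,0,30),'case':(0,0,0)}
    obs=[]
    for n in views:
        im=optics.capture(n);c=optics.get_calibration(n);cv2.imwrite(f'pics/{n}_{get_obs()["time"]:.1f}.png',im[...,::-1])
        for t in list(pts)+['lid_edge']:
            for x in finder.pinpoint(t,n)[:1]:
                if x['confidence']>.5: obs.append((c,t,np.array(x['uv']),n)); 
    def res(q):
        o=[];C,S=np.cos(q[2]),np.sin(q[2])
        for c,t,uv,n in obs:
            if t=='lid_edge':
                th=q[3]; l=(45-90*np.cos(th)+31*np.sin(th),0,30+90*np.sin(th)+31*np.cos(th))
            else:l=pts[t]
            w=.25 if t=='case' else (.5 if n!='wrist' else 1)
            o+=list(w*(proj(c,(q[0]+C*l[0]-S*l[1],q[1]+S*l[0]+C*l[1],l[2]))-uv))
        return np.array(o)
    r=least_squares(res,[500,-113,-.22,1.8],loss='soft_l1')
    q=r.x;print('case',q.round(3));k=0
    e=res(q).reshape(-1,2)
    for (c,t,uv,n),d in zip(obs,e):print(n,t,d.round(1))
    C,S=np.cos(q[2]),np.sin(q[2])
    for t,l in pts.items():print(t,(q[0]+C*l[0]-S*l[1]).round(1),(q[1]+S*l[0]+C*l[1]).round(1))
    return q
E
python3 - <<'E'
from cs import *
fit(['wrist']);print(get_obs()['tool_pos'])
fit(['wrist','top','side'])
E
```

```text
case [ 5.03024e+02 -1.16572e+02 -1.62000e-01  1.80000e+00]
wrist pocket_large [0. 0.]
wrist pocket_small [0.1 0. ]
wrist case [-0.9 -0.2]
pocket_large 500.0 -85.7
pocket_small 490.3 -144.9
lid_hinge 547.4 -123.8
case 503.0 -116.6
[424.95130852 -84.01834347 189.65262862]
case [ 5.00033e+02 -1.14566e+02 -1.36000e-01  4.48700e+00]
wrist pocket_large [0.2 0.9]
wrist pocket_small [-1.9 -0.5]
wrist case [-0.1 -1.1]
wrist lid_edge [31.5  0.5]
top pocket_large [-0.1 -0.1]
top pocket_small [-0.5 27.5]
top lid_hinge [-0.5 -0.3]
top case [ 0.3 -0. ]
top lid_edge [-9.2 20.8]
side pocket_large [-0.7  1.9]
side pocket_small [0.9 1.3]
side lid_hinge [43.  3.]
side case [ 7.3 15.6]
side lid_edge [-15.7  26.8]
pocket_large 496.2 -83.8
pocket_small 488.0 -143.2
lid_hinge 544.6 -120.7
case 500.0 -114.6
```

```bash
ls pics; python3 - <<'E'
import cv2,glob
f=sorted(glob.glob('pics/wrist_*'))[-1];im=cv2.imread(f);print(f)
cv2.imwrite('pics/c3.png',cv2.resize(im[130:400,220:420],None,fx=2.2,fy=2.2,interpolation=cv2.INTER_NEAREST))
E
```

```text
side0.png
side1.png
side_9.8.png
top0.png
top_9.6.png
w2.png
wrist1.png
wrist2.png
wrist_8.9.png
wrist_9.2.png
pics/wrist_9.2.png
```

View pics/c3.png

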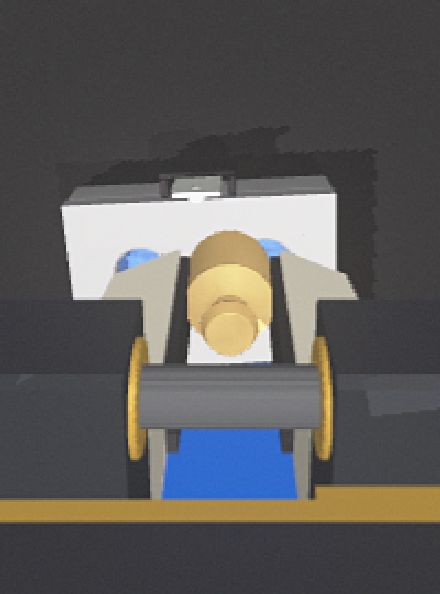

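The crop shows the held weight upright between the fingers, hiding both pockets; I'll use the clear first wrist picture for the case pose.

```bash
python3 - <<'E'
from cs import *
from scipy.optimize import minimize
for f,n in(('pics/wrist1.png','wrist'),('pics/top0.png','top')):
    im=cv2.imread(f);c=np.load('wrist1cal.npy',allow_pickle=True).item() if n=='wrist' else optics.get_calibration('top')
    hsv=cv2.cvtColor(im,cv2.COLOR_BGR2HSV);Z=np.zeros((400,640),np.uint8)
    roi=Z.copy();u,v=proj(c,(497,-113,30)).astype(int);k=75 if n=='wrist' else 32;roi[v-k:v+k,u-k:u+k]=1
    wh=((hsv[...,1]<40)&(hsv[...,2]>130)&(roi>0)).astype(np.uint8)
    bl=((hsv[...,1]>80)&(hsv[...,2]>60)&(hsv[...,0]>95)&(hsv[...,0]<130)&(roi>0)).astype(np.uint8)
    for nm,m in(('white',wh),('blue',bl)):
        N,_,st,ce=cv2.connectedComponentsWithStats(m)
        for i in range(1,N):
            if st[i,4]>40:print(n,nm,st[i],ce[i].round(1),at_z(c,ce[i],22 if nm=='blue' else 30)[:2].round(1))
    N,lab,st,_=cv2.connectedComponentsWithStats(wh);m=lab==1+st[1:,4].argmax()
    full=cv2.morphologyEx(m.astype(np.uint8),cv2.MORPH_CLOSE,np.ones((3,3)));cn=cv2.findContours(full,0,1)[0];full=cv2.drawContours(Z.copy(),cn,-1,1,-1)>0
    def mask(q):
        C,S=np.cos(q[2]/100),np.sin(q[2]/100)
        P=[proj(c,(q[0]+C*a-S*b,q[1]+S*a+C*b,30)) for a,b in((-45,-65),(-45,65),(45,65),(45,-65))]
        x=Z.copy();cv2.fillConvexPoly(x,(np.array(P)*64).round().astype(np.int32),1,shift=6);return x>0
    cost=lambda q:-(mask(q)&full).sum()/(mask(q)|full).sum()
    q0=np.array([499,-114,-22.]);r=minimize(cost,q0,method='Nelder-Mead',options=dict(initial_simplex=[q0,q0+[8,0,0],q0+[0,8,0],q0+[0,0,8]]))
    q=r.x;C,S=np.cos(q[2]/100),np.sin(q[2]/100);print(n,q.round(1),-r.fun,'L',q[0]-8*C-30*S,q[1]-8*S+30*C,'S',q[0]-8*C+30*S,q[1]-8*S-30*C)
# held weight
im=optics.capture('wrist');s=get_obs();c=optics.get_calibration('wrist');Rc=R.from_euler('xyz',s['tcp_rot'])
for x in finder.pinpoint('weight_1','wrist')[:2]:
    p=at_z(c,x['uv'],s['tool_pos'][2]-9);print('held',x['uv'],x['confidence'],Rc.inv().apply(p-s['tool_pos']).round(1))
print(s['tool_pos'],s['time'])
E
```

```text
wrist white [ 268  190  111   82 6922] [323.4 232.2] [ 500.5 -114.5]
wrist blue [337 216  23  20 352] [348.  225.4] [501.1 -83.4]
wrist blue [290 219  19  16 248] [299.  226.5] [ 490.2 -143.3]
wrist blue [ 271  266  110   30 2964] [325.7 281.7] [ 573.4 -126.4]
wrist [ 502.3 -114.5  -18.2] 0.9632189904786749 L 499.82819428151237 -83.54899761529937 S 488.9644464355002 -142.55729349594878
top white [ 360  167   56   44 1577] [387.7 188.8] [ 501.7 -114. ]
top blue [367 158  52  20 738] [395.8 165. ] [ 566.4 -135.8]
top blue [371 185  10  10  79] [375.5 189.5] [499.8 -83.2]
top blue [394 191   9   8  59] [398.1 194.5] [ 488.4 -142.6]
top [ 502.4 -112.6  -18.9] 0.9415619879847078 L 500.19376039194884 -81.60014496141613 S 488.9048537636335 -140.52858111186202
held [323.0, 250.2] 0.66 [1.4 0.5 9. ]
[424.86513005 -84.61306422 189.73946041] 10.15
```

```bash
python3 - <<'E'
from h import *
P=np.pi
c=np.load('wrist1cal.npy',allow_pickle=True).item();C,S=np.cos(-.185),np.sin(-.185)
for th in(1.6,1.8,2,2.2,2.4):
    l=(45-90*np.cos(th)+31*np.sin(th),0,30+90*np.sin(th)+31*np.cos(th));print(th,proj(c,(502.3+C*l[0],-114.2+S*l[0],l[2])).round(1),np.round(l))
plan([((500.8,-83.3,120),(P,0,2.957)),((500.8,-83.3,33),None),((500.8,-83.3,120),None)])
E
```

```text
1.6 [325.3 337.1] [ 79.   0. 119.]
1.8 [325.6 344.8] [ 96.   0. 111.]
2 [325.8 348.3] [111.   0.  99.]
2.2 [325.9 347.9] [123.   0.  85.]
2.4 [325.9 344.3] [132.   0.  68.]
[-0.613, 0.156, 0.581] [-0.0, 0.0, -0.0074] rows>= 2 
[-0.0, -0.0, 0.725] [0.0, 0.0, 0.0] rows>= 2 
[-0.0, -0.0, -0.725] [0.0, 0.0, 0.0] rows>= 2
```

Request:
{"method": "send_rows", "body": {
  "offset": [
    [-0.3,0.08,0.29],
    [-0.613,0.156,0.581],
    [-0.613,0.156,0.581],
    [-0.613,0.156,0.581],
    [-0.613,0.156,0.581]
  ],
  "delta_rot": [
    [0,0,-0.0074],
    [0,0,-0.0074],
    [0,0,-0.0074],
    [0,0,-0.0074],
    [0,0,-0.0074]
  ]
}}

```text
time: 10.82
tool_pos: [500.6, -83.4, 121.4]
tcp_rot: [-3.141, 0.002, 2.957]
contact_force: [0.0, 0.3, -2.2]
grip_width: 19.0
finger_force: 30.0
```

Request:
{"method": "send_rows", "body": {
  "offset": [
    [0,0,0.3],
    [0,0,0.5],
    [0,0,0.65],
    [0,0,0.725],
    [0,0,0.725]
  ],
  "delta_rot": [
    [0,0,0],
    [0,0,0],
    [0,0,0],
    [0,0,0],
    [0,0,0]
  ]
}}

```text
time: 11.45
tool_pos: [500.7, -83.4, 33.6]
tcp_rot: [-3.141, 0.001, 2.957]
contact_force: [0.1, -0.3, -0.5]
grip_width: 19.2
finger_force: 30.0
```

Request:
{"method": "send_rows", "body": {
  "offset": [
    [0,0,0],
    [0,0,0],
    [0,0,0],
    [0,0,0]
  ],
  "delta_rot": [
    [0,0,0],
    [0,0,0],
    [0,0,0],
    [0,0,0]
  ],
  "grip": 0.4
}}

```text
time: 11.95
tool_pos: [500.9, -83.3, 33.2]
tcp_rot: [-3.141, 0.0, 2.957]
contact_force: [0.2, -0.0, -0.4]
grip_width: 36.8
finger_force: 0.0
```

Request:
{"method": "send_rows", "body": {
  "offset": [
    [0,0,-0.2],
    [0,0,-0.5],
    [0,0,-0.9],
    [0,0,-0.9]
  ],
  "delta_rot": [
    [0,0,0],
    [0,0,0],
    [0,0,0],
    [0,0,0]
  ]
}}

```text
time: 12.45
tool_pos: [502.9, -83.9, 144.5]
tcp_rot: [-3.141, 0.008, 2.957]
contact_force: [0.5, 1.5, -0.5]
grip_width: 36.4
finger_force: 0.0
```

```bash
python3 - <<'E'
from h import *
plan([((488,28,170),None),((476,139,200),None),((465,250,200),None)])
E
```

```text
[0.292, 0.893, -0.216] [0.0, 0.0, 0.0] rows>= 2 
[0.266, 0.891, -0.253] [0.0, 0.0, 0.0] rows>= 2 
[0.26, 0.893, -0.003] [0.0, 0.0, 0.0] rows>= 2
```

Request:
{"method": "send_rows", "body": {
  "offset": [
    [0.29,0.893,-0.21],
    [0.29,0.893,-0.21],
    [0.29,0.893,-0.21]
  ],
  "delta_rot": [
    [0,0,0],
    [0,0,0],
    [0,0,0]
  ],
  "grip": 0.9
}}

```text
time: 12.82
tool_pos: [485.5, 31.2, 166.1]
tcp_rot: [3.141, -0.0, 2.961]
contact_force: [0.3, -1.0, -0.2]
grip_width: 62.2
finger_force: 0.0
```

Request:
{"method": "send_rows", "body": {
  "offset": [
    [0.27,0.893,-0.25],
    [0.27,0.893,-0.25],
    [0.27,0.893,-0.25]
  ],
  "delta_rot": [
    [0,0,0],
    [0,0,0],
    [0,0,0]
  ]
}}

```text
time: 13.2
tool_pos: [474.1, 141.6, 196.1]
tcp_rot: [3.141, 0.001, 2.961]
contact_force: [-0.2, -0.3, -0.6]
grip_width: 82.4
finger_force: 0.0
```

Request:
{"method": "send_rows", "body": {
  "offset": [
    [0.26,0.893,0],
    [0.26,0.893,0],
    [0.26,0.893,0],
    [0.26,0.893,0]
  ],
  "delta_rot": [
    [0,0,0],
    [0,0,0],
    [0,0,0],
    [0,0,0]
  ]
}}

```text
time: 13.7
tool_pos: [463.4, 249.1, 195.2]
tcp_rot: [-3.14, -0.001, 2.956]
contact_force: [-0.1, -0.6, -0.2]
grip_width: 82.6
finger_force: 0.0
```

```bash
python3 - <<'E'
from h import *
from scipy.optimize import minimize
n='wrist';s=get_obs();c=optics.get_calibration(n);im=optics.capture(n);print(s['tool_pos'],s['tcp_rot'])
cv2.imwrite(f'pics/w4.png',im[...,::-1])
for x in finder.pinpoint('weight_2',n)[:2]: print(np.round(x['uv'],1),round(x['confidence'],2),at_z(c,x['uv'],0).round(1))
dia,h,bh=17,27,16
hsv=cv2.cvtColor(im,cv2.COLOR_RGB2HSV);u,v=proj(c,(501,251,8)).astype(int);g=((hsv[...,0]>10)&(hsv[...,0]<35)&(hsv[...,1]>60)&(hsv[...,2]>60))
r=np.zeros_like(g);r[v-30:v+30,u-30:u+30]=1;g&=r;print(u,v,g.sum())
for reg in [g]+[x['region'] for x in finder.silhouettes('weight_2',n)[:1]]:
    def mask(q):
        a=np.linspace(0,2*np.pi,24); m=np.zeros((400,640),np.uint8)
        A=np.array([proj(c,(q[0]+dia/2*np.cos(t),q[1]+dia/2*np.sin(t),z)) for t in a for z in(0,bh)])
        B=np.array([proj(c,(q[0]+4.5*np.cos(t),q[1]+4.5*np.sin(t),z)) for t in a for z in (bh,h)])
        for P in(A,B): cv2.fillConvexPoly(m,(cv2.convexHull(P.astype(np.float32)).reshape(-1,2)*16).round().astype(np.int32),1,shift=4)
        return m>0
    cost=lambda q:-(mask(q)&reg).sum()/(mask(q)|reg).sum()
    ys,xs=np.nonzero(reg);q0=at_z(c,(xs.mean(),ys.mean()),10)[:2]
    o=minimize(cost,q0,method='Nelder-Mead',options=dict(initial_simplex=[q0,q0+[6,0],q0+[0,6]]));print(o.x.round(1),-o.fun)
q=o.x
plan([((q[0],q[1],105),None),((q[0],q[1],9.5),None)])
E
```

```text
[463.37533967 249.09669153 195.16809807] [-3.13977123e+00 -1.13774145e-03  2.95608281e+00]
[ 41.  266.5] 0.57 [ 509.2 -107.3    0. ]
[332.7 209. ] 0.51 [501.5 252.8   0. ]
331 211 110
[499.8 252. ] 0.3897058823529412
[499.6 251.1] 0.9195402298850575
[-0.292, 0.073, 0.757] [0.0, 0.0, 0.0] rows>= 2 
[0.0, 0.001, 0.796] [0.0, 0.0, 0.0] rows>= 2
```

View pics/w4.png

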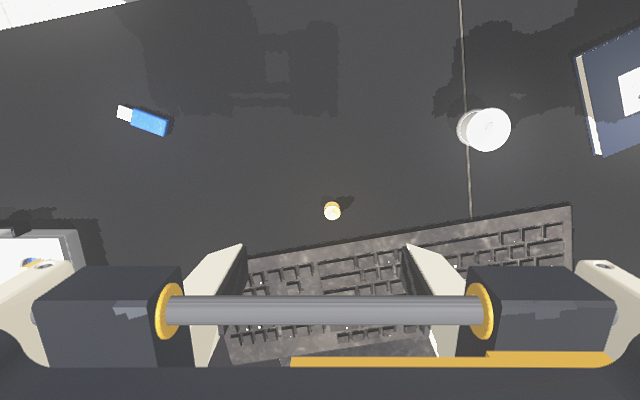

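The picture shows the small weight at (332,211), clear of the keyboard edge at about (332,245).

Request:
{"method": "send_rows", "body": {
  "offset": [
    [-0.296,0.076,0.5],
    [-0.296,0.076,0.757],
    [-0.296,0.076,0.757],
    [-0.296,0.076,0.757]
  ],
  "delta_rot": [
    [0,0,0],
    [0,0,0],
    [0,0,0],
    [0,0,0]
  ],
  "grip": 0.5
}}

```text
time: 14.35
tool_pos: [500.5, 252.9, 106.8]
tcp_rot: [3.141, 0.002, 2.956]
contact_force: [-0.6, -0.2, 0.5]
grip_width: 48.7
finger_force: 0.0
```

Request:
{"method": "send_rows", "body": {
  "offset": [
    [0,0,0.3],
    [0,0,0.6],
    [0,0,0.796],
    [0,0,0.796]
  ],
  "delta_rot": [
    [0,0,0],
    [0,0,0],
    [0,0,0],
    [0,0,0]
  ]
}}

```text
time: 14.85
tool_pos: [499.7, 253.2, 10.4]
tcp_rot: [-3.141, -0.0, 2.957]
contact_force: [-0.2, -1.5, 0.4]
grip_width: 45.7
finger_force: 0.0
```

Request:
{"method": "send_rows", "body": {
  "offset": [
    [0,0,0],
    [0,0,0],
    [0,0,0],
    [0,0,0],
    [0,0,0],
    [0,0,0]
  ],
  "delta_rot": [
    [0,0,0],
    [0,0,0],
    [0,0,0],
    [0,0,0],
    [0,0,0],
    [0,0,0]
  ],
  "grip": 0
}}

```text
time: 15.6
tool_pos: [500.1, 253.4, 10.5]
tcp_rot: [3.141, 0.001, 2.957]
contact_force: [-0.9, -0.7, 6.5]
grip_width: 14.7
finger_force: 30.0
```

```bash
python3 - <<'E'
from h import *
p=get_obs()['tool_pos'];x,y=p[:2]
plan([((x,y,p[2]+115),None),((497,140,140),None),((493,30,140),None),((490,-78,130),None),((489.9,-142.6,115),(np.pi,0,2.957)),((489.9,-142.6,33),None)])
E
```

```text
[-0.001, 0.0, -0.958] [0.0, 0.0, 0.0] rows>= 2 
[-0.148, -0.933, -0.121] [0.0, 0.0, 0.0] rows>= 2 
[-0.136, -0.907, -0.0] [0.0, 0.0, 0.0] rows>= 2 
[-0.14, -0.889, 0.083] [0.0, 0.0, 0.0] rows>= 2 
[-0.098, -0.53, 0.125] [0.0001, 0.0002, -0.0] rows>= 2 
[-0.001, 0.0, 0.683] [0.0, 0.0, 0.0] rows>= 2
```

Request:
{"method": "send_rows", "body": {
  "offset": [
    [0,0,-0.3],
    [0,0,-0.7],
    [0,0,-0.96],
    [0,0,-0.96]
  ],
  "delta_rot": [
    [0,0,0],
    [0,0,0],
    [0,0,0],
    [0,0,0]
  ]
}}

```text
time: 16.1
tool_pos: [501.1, 253.8, 127.4]
tcp_rot: [3.139, 0.004, 2.957]
contact_force: [0.1, 0.1, -1.4]
grip_width: 15.1
finger_force: 30.0
```

Request:
{"method": "send_rows", "body": {
  "offset": [
    [-0.05,-0.35,-0.06],
    [-0.1,-0.7,-0.12],
    [-0.148,-0.933,-0.12],
    [-0.148,-0.933,-0.12]
  ],
  "delta_rot": [
    [0,0,0],
    [0,0,0],
    [0,0,0],
    [0,0,0]
  ]
}}

```text
time: 16.6
tool_pos: [495.9, 138.3, 138.2]
tcp_rot: [-3.141, -0.002, 2.954]
contact_force: [0.0, -0.1, -0.7]
grip_width: 14.9
finger_force: 30.0
```

Request:
{"method": "send_rows", "body": {
  "offset": [
    [-0.068,-0.45,0],
    [-0.136,-0.907,0],
    [-0.136,-0.907,0]
  ],
  "delta_rot": [
    [0,0,0],
    [0,0,0],
    [0,0,0]
  ]
}}

```text
time: 16.98
tool_pos: [492.3, 28.0, 138.5]
tcp_rot: [-3.141, -0.002, 2.953]
contact_force: [-0.1, -0.9, -0.6]
grip_width: 15.1
finger_force: 30.0
```

Request:
{"method": "send_rows", "body": {
  "offset": [
    [-0.07,-0.45,0.04],
    [-0.14,-0.889,0.083],
    [-0.14,-0.889,0.083]
  ],
  "delta_rot": [
    [0,0,0],
    [0,0,0],
    [0,0,0]
  ]
}}

```text
time: 17.35
tool_pos: [489.5, -79.2, 128.4]
tcp_rot: [3.141, -0.001, 2.953]
contact_force: [0.2, 0.6, -0.3]
grip_width: 14.8
finger_force: 30.0
```

Request:
{"method": "send_rows", "body": {
  "offset": [
    [-0.05,-0.27,0.06],
    [-0.098,-0.53,0.125],
    [-0.098,-0.53,0.125],
    [-0.098,-0.53,0.125],
    [-0.098,-0.53,0.125]
  ],
  "delta_rot": [
    [0,0,0],
    [0,0,0],
    [0,0,0],
    [0,0,0],
    [0,0,0]
  ]
}}

```text
time: 17.98
tool_pos: [489.6, -141.1, 114.6]
tcp_rot: [3.141, -0.0, 2.958]
contact_force: [0.1, 0.5, -1.3]
grip_width: 14.9
finger_force: 30.0
```

```bash
python3 - <<'E'
from h import *
s=get_obs();print(s['tool_pos'],s['grip_width'])
im=optics.capture('wrist');s=get_obs();c=optics.get_calibration('wrist');Rc=R.from_euler('xyz',s['tcp_rot'])
for x in finder.pinpoint('weight_2','wrist')[:3]:
    p=at_z(c,x['uv'],s['tool_pos'][2]-9);print('held',x['uv'],x['confidence'],Rc.inv().apply(p-s['tool_pos']).round(1))
plan([((489.8,-142.6,33.3),(np.pi,0,2.957))])
E
```

```text
[ 489.64915235 -141.08940429  114.61249564] 14.863921105348812
held [396.6, 207.8] 0.7 [26.7 40.4  9. ]
held [324.6, 252.5] 0.57 [-0.1  1.4  9. ]
[-0.003, -0.008, 0.678] [0.0, 0.0, 0.0002] rows>= 2
```

Request:
{"method": "send_rows", "body": {
  "offset": [
    [0,-0.01,0.3],
    [0,-0.01,0.5],
    [0,-0.01,0.6],
    [0,-0.01,0.678],
    [0,-0.01,0.678]
  ],
  "delta_rot": [
    [0,0,0],
    [0,0,0],
    [0,0,0],
    [0,0,0],
    [0,0,0]
  ]
}}

```text
time: 18.7
tool_pos: [489.5, -143.9, 33.3]
tcp_rot: [-3.141, 0.0, 2.957]
contact_force: [0.0, 0.3, 0.7]
grip_width: 14.9
finger_force: 30.0
```

Request:
{"method": "send_rows", "body": {
  "offset": [
    [0,0,0],
    [0,0,0],
    [0,0,0],
    [0,0,0]
  ],
  "delta_rot": [
    [0,0,0],
    [0,0,0],
    [0,0,0],
    [0,0,0]
  ],
  "grip": 0.36
}}

```text
time: 19.2
tool_pos: [489.3, -143.9, 33.3]
tcp_rot: [-3.141, 0.0, 2.957]
contact_force: [-0.3, 0.1, 0.3]
grip_width: 33.0
finger_force: 0.0
```

Request:
{"method": "send_rows", "body": {
  "offset": [
    [0,0,-0.2],
    [0,0,-0.5],
    [0,0,-0.9],
    [0,0,-0.9]
  ],
  "delta_rot": [
    [0,0,0],
    [0,0,0],
    [0,0,0],
    [0,0,0]
  ]
}}

```text
time: 19.7
tool_pos: [491.3, -144.7, 144.7]
tcp_rot: [-3.14, 0.008, 2.957]
contact_force: [-0.1, -0.4, 0.6]
grip_width: 32.6
finger_force: 0.0
```

Request:
{"method": "send_rows", "body": {
  "offset": [
    [0.7,0.15,-0.5],
    [0.7,0.15,-0.5],
    [0.7,0.15,-0.5],
    [0.7,0.15,-0.5]
  ],
  "delta_rot": [
    [0,0,0],
    [0,0,0],
    [0,0,0],
    [0,0,0]
  ],
  "grip": 0.9
}}

```text
time: 20.2
tool_pos: [410.2, -110.9, 200.5]
tcp_rot: [-3.142, -0.0, 2.957]
contact_force: [-0.1, -0.5, -0.2]
grip_width: 68.6
finger_force: 0.0
```

```bash
python3 - <<'E'
from h import *
s=get_obs();print(s['tool_pos'],s['tcp_rot']);c=optics.get_calibration('wrist');im=optics.capture('wrist')
for x in finder.pinpoint('weight_2','wrist')[:3]:print(np.round(x['uv']),x['confidence'],at_z(c,x['uv'],22).round(1))
for x in finder.pinpoint('lid_edge','wrist')[:3]:print(np.round(x['uv']),x['confidence'])
cv2.imwrite('pics/w5.png',cv2.resize(im[100:400,170:470,::-1],None,fx=2,fy=2))
C,S=np.cos(-.185),np.sin(-.185)
for th in(1.6,1.8,2,2.2,2.4):
    l=(45-90*np.cos(th)+31*np.sin(th),0,30+90*np.sin(th)+31*np.cos(th));i=(45-90*np.cos(th),0,30+90*np.sin(th))
    print(th,[proj(c,(502.3+C*l[0],-114.2+S*l[0],l[2])).round(1) for l in(l,i)])
E
```

```text
[ 410.17870841 -110.85415805  200.52055788] [-3.14154749e+00 -1.47594207e-04  2.95666418e+00]
[363. 254.] 0.81 [503.2 -81.9  22. ]
[308. 257.] 0.59 [ 494.9 -143.8   22. ]
1.6 [array([337.3, 381.9]), array([337.7, 355.8])]
1.8 [array([336.7, 388.5]), array([337.4, 369.5])]
2 [array([336.1, 390.3]), array([336.9, 378.8])]
2.2 [array([335.5, 387.8]), array([336.4, 383.7])]
2.4 [array([334.9, 381.9]), array([335.8, 384.2])]
```

View pics/w5.png

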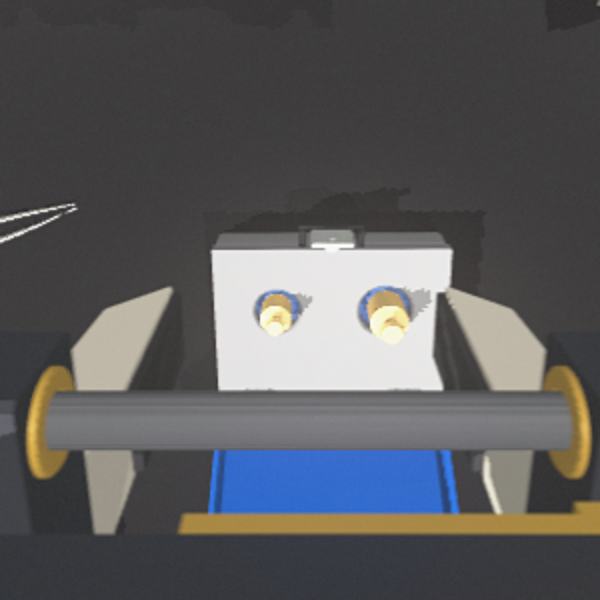

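Both weights stand in their pockets: the small one at about (308,257) and the large one at about (363,254) in full-picture pixels. The lid is still open. Next I'll go behind the lid with the fingers closed.

```bash
cat >> h.py <<'E'
def loc(x,z,y=0):
    C,S=np.cos(-.185),np.sin(-.185);return (502.3+C*x-S*y,-114.2+S*x+C*y,z)
def arc(th,r=75,b=10,pen=0):
    return loc(45-r*np.cos(th)+(31-pen)*np.sin(th)+b, 30+r*np.sin(th)+(31-pen)*np.cos(th))
E
python3 - <<'E'
from h import *
c=optics.get_calibration('top')
for z in(0,100,200,300):print(z,at_z(c,(400,92),z).round(0))
cw=np.load('wrist1cal.npy',allow_pickle=True).item()
for th in (1.7,1.9,2.1,2.3):
    print(th,[proj(cw,loc(45-r*np.cos(th)+h*np.sin(th),30+r*np.sin(th)+h*np.cos(th))).round(0)[1] for r,h in((90,0),(87,28),(90,31))])
plan([(loc(-10,230),(np.pi,0,2.957)),(loc(75,230),None),(loc(145,220),None),(loc(145,125),None),(loc(145,72),None)])
E
```

```text
0 [ 773. -149.    0.]
100 [ 737. -131.  100.]
200 [ 701. -112.  200.]
300 [664. -94. 300.]
1.7 [np.float64(319.0), np.float64(337.0), np.float64(341.0)]
1.9 [np.float64(331.0), np.float64(343.0), np.float64(347.0)]
2.1 [np.float64(339.0), np.float64(345.0), np.float64(349.0)]
2.3 [np.float64(343.0), np.float64(343.0), np.float64(346.0)]
[-0.676, 0.114, -0.25] [0.0001, -0.0003, -0.0001] rows>= 2 
[-0.708, -0.001, 0.0] [0.0, 0.0, 0.0] rows>= 2 
[-0.584, 0.0, 0.084] [0.0, 0.0, 0.0] rows>= 2 
[0.001, 0.0, 0.792] [0.0, 0.0, 0.0] rows>= 2 
[-0.0, 0.0, 0.441] [0.0, 0.0, 0.0] rows>= 1
```

Request:
{"method": "send_rows", "body": {
  "offset": [
    [-0.2,0.114,-0.25],
    [-0.676,0.114,-0.25],
    [-0.676,0.114,-0.25],
    [-0.676,0.114,-0.25]
  ],
  "delta_rot": [
    [0,0,0],
    [0,0,0],
    [0,0,0],
    [0,0,0]
  ],
  "grip": 0
}}

```text
time: 20.85
tool_pos: [491.8, -112.0, 229.8]
tcp_rot: [3.141, -0.003, 2.957]
contact_force: [0.4, 0.0, 0.3]
grip_width: 47.2
finger_force: 0.0
```

Request:
{"method": "send_rows", "body": {
  "offset": [
    [-0.35,0,0],
    [-0.708,0,0],
    [-0.708,0,0]
  ],
  "delta_rot": [
    [0,0,0],
    [0,0,0],
    [0,0,0]
  ]
}}

```text
time: 21.22
tool_pos: [576.4, -128.1, 230.0]
tcp_rot: [3.141, -0.001, 2.957]
contact_force: [-0.1, 0.3, 0.0]
grip_width: 17.1
finger_force: 0.0
```

Request:
{"method": "send_rows", "body": {
  "offset": [
    [-0.35,0,0.05],
    [-0.584,0,0.084],
    [-0.584,0,0.084],
    [-0.584,0,0.084]
  ],
  "delta_rot": [
    [0,0,0],
    [0,0,0],
    [0,0,0],
    [0,0,0]
  ]
}}

```text
time: 21.72
tool_pos: [643.2, -140.4, 221.3]
tcp_rot: [-3.142, -0.001, 2.957]
contact_force: [-0.1, 0.0, 0.4]
grip_width: 0.4
finger_force: 0.0
```

Request:
{"method": "send_rows", "body": {
  "offset": [
    [0,0,0.3],
    [0,0,0.6],
    [0,0,0.792],
    [0,0,0.792]
  ],
  "delta_rot": [
    [0,0,0],
    [0,0,0],
    [0,0,0],
    [0,0,0]
  ]
}}

```text
time: 22.22
tool_pos: [642.5, -140.2, 125.0]
tcp_rot: [3.141, -0.004, 2.957]
contact_force: [-0.1, -1.1, 0.6]
grip_width: 0.4
finger_force: 0.0
```

Request:
{"method": "send_rows", "body": {
  "offset": [
    [0,0,0.2],
    [0,0,0.35],
    [0,0,0.441],
    [0,0,0.441]
  ],
  "delta_rot": [
    [0,0,0],
    [0,0,0],
    [0,0,0],
    [0,0,0]
  ]
}}

```text
time: 22.72
tool_pos: [644.2, -140.6, 72.7]
tcp_rot: [3.142, -0.001, 2.957]
contact_force: [-0.8, 0.5, -0.2]
grip_width: 1.0
finger_force: 0.0
```

```bash
python3 - <<'E'
from h import *
print(get_obs()['tool_pos'],get_obs()['contact_force'],loc(145,72))
im=optics.capture('side');cv2.imwrite('pics/s6.png',cv2.resize(im[100:300,250:490,::-1],None,fx=3,fy=3))
w=[loc(115,74),loc(92,86)]+[arc(t) for t in(1.45,1.25,1.05,.85,.65,.45,.3)]
plan([(p,None) for p in w])
E
```

```text
[ 644.19754731 -140.55721159   72.68017958] [-0.79343397  0.45232493 -0.2049183 ] (np.float64(644.8257563413836), np.float64(-140.87224736156597), 72)
[0.248, -0.001, -0.005] [0.0, 0.0, 0.0] rows>= 1 
[0.192, -0.0, -0.1] [0.0, 0.0, 0.0] rows>= 1 
[0.127, -0.0, -0.185] [0.0, 0.0, 0.0] rows>= 1 
[0.133, -0.0, -0.023] [0.0, 0.0, 0.0] rows>= 1 
[0.135, -0.0, 0.004] [0.0, 0.0, 0.0] rows>= 1 
[0.132, -0.0, 0.03] [0.0, 0.0, 0.0] rows>= 1 
[0.123, -0.0, 0.057] [0.0, 0.0, 0.0] rows>= 1 
[0.109, -0.0, 0.079] [0.0, 0.0, 0.0] rows>= 1 
[0.07, -0.0, 0.073] [0.0, 0.0, 0.0] rows>= 1
```

View pics/s6.png

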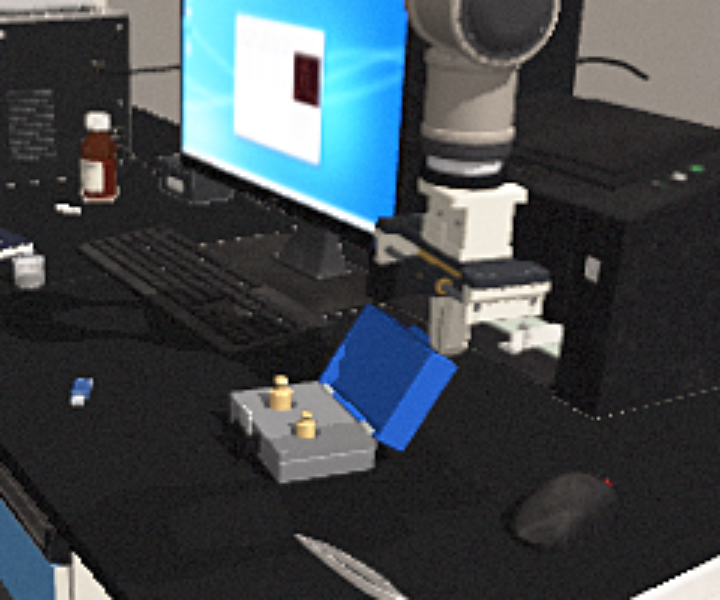

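The side crop shows both weights standing in the case, the lid leaning back at about 2 rad, and the closed fingers behind it.

Request:
{"method": "send_rows", "body": {
  "offset": [
    [0.124,0,0],
    [0.248,0,-0.005],
    [0.34,0,-0.05],
    [0.44,0,-0.105],
    [0.5,0,-0.2],
    [0.567,0,-0.29],
    [0.63,0,-0.302],
    [0.7,0,-0.313]
  ],
  "delta_rot": [
    [0,0,0],
    [0,0,0],
    [0,0,0],
    [0,0,0],
    [0,0,0],
    [0,0,0],
    [0,0,0],
    [0,0,0]
  ]
}}

```text
time: 23.78
tool_pos: [561.7, -125.2, 110.9]
tcp_rot: [-3.141, 0.0, 2.957]
contact_force: [0.6, -0.4, 1.3]
grip_width: 0.5
finger_force: 0.6
```

```bash
python3 - <<'E'
from h import *
s=get_obs();print(s['tool_pos'],s['contact_force'],arc(1.25))
im=optics.capture('side');cv2.imwrite('pics/s7.png',cv2.resize(im[150:300,300:440,::-1],None,fx=3,fy=3))
E
```

```text
[ 561.65220324 -125.18494818  110.91947803] [ 0.60456978 -0.42548709  1.29444792] (np.float64(562.0323931305215), np.float64(-125.3783105452146), np.float64(110.9488396859223))
```

View pics/s7.png

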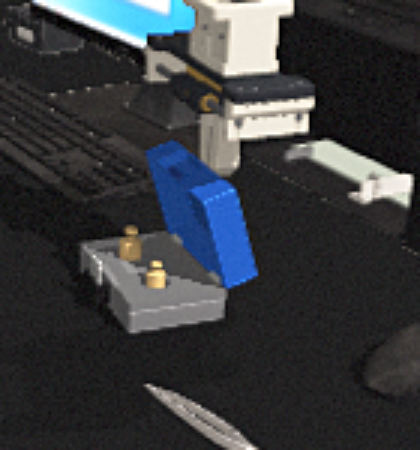

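The crop shows the lid now just past upright with the fingers against its outer face; I'll carry it over.

Request:
{"method": "send_rows", "body": {
  "offset": [
    [0.07,0,0.002],
    [0.135,0,0.006],
    [0.2,0,0.02],
    [0.267,0,0.036],
    [0.33,0,0.06],
    [0.39,0,0.093],
    [0.45,0,0.13],
    [0.5,0,0.172]
  ],
  "delta_rot": [
    [0,0,0],
    [0,0,0],
    [0,0,0],
    [0,0,0],
    [0,0,0],
    [0,0,0],
    [0,0,0],
    [0,0,0]
  ]
}}

```text
time: 24.82
tool_pos: [502.5, -114.1, 89.7]
tcp_rot: [-3.142, -0.0, 2.957]
contact_force: [0.1, 0.0, -0.1]
grip_width: 0.7
finger_force: 0.3
```

```bash
python3 - <<'E'
from h import *
s=get_obs();print(s['tool_pos'],s['contact_force'],arc(.45))
plan([(loc(-30,84),None),(loc(-32,72),None),(loc(-34,67),None)])
im=optics.capture('side');cv2.imwrite('pics/s8.png',cv2.resize(im[150:300,300:440,::-1],None,fx=3,fy=3))
E
```

```text
[ 502.50218148 -114.08760892   89.67506333] [ 0.09250461  0.0196218  -0.12580369] (np.float64(503.2341815126907), np.float64(-114.3748225796284), np.float64(90.53627523127525))
[0.251, -0.001, 0.047] [0.0, 0.0, 0.0] rows>= 1 
[0.017, -0.0, 0.1] [0.0, 0.0, 0.0] rows>= 1 
[0.017, -0.0, 0.042] [0.0, 0.0, 0.0] rows>= 1
```

View pics/s8.png

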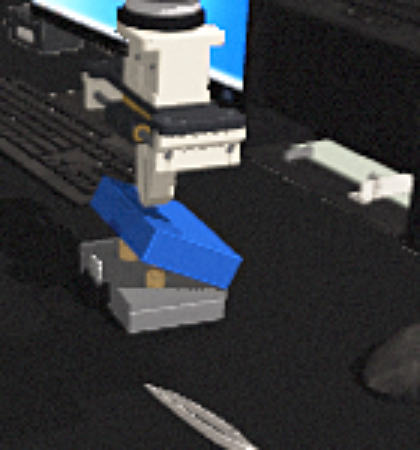

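The crop shows the lid nearly closed, at about 0.45 rad, with the fingers on its top face. I'll move towards its front edge and press down.

Request:
{"method": "send_rows", "body": {
  "offset": [
    [0.07,0,0.0],
    [0.15,0,0.01],
    [0.22,0,0.03],
    [0.26,0,0.06],
    [0.27,0,0.1],
    [0.28,0,0.14],
    [0.29,0,0.18],
    [0.29,0,0.18]
  ],
  "delta_rot": [
    [0,0,0],
    [0,0,0],
    [0,0,0],
    [0,0,0],
    [0,0,0],
    [0,0,0],
    [0,0,0],
    [0,0,0]
  ]
}}

```text
time: 25.88
tool_pos: [468.7, -107.8, 68.0]
tcp_rot: [3.142, -0.0, 2.957]
contact_force: [0.2, -0.3, 0.3]
grip_width: 0.1
finger_force: 0.0
```

Request:
{"method": "send_rows", "body": {
  "offset": [
    [0,0,0.01],
    [0,0,0.02],
    [0,0,0.03],
    [0,0,0.03]
  ],
  "delta_rot": [
    [0,0,0],
    [0,0,0],
    [0,0,0],
    [0,0,0]
  ]
}}

```text
time: 26.38
tool_pos: [468.3, -107.7, 65.0]
tcp_rot: [-3.142, -0.001, 2.957]
contact_force: [-1.9, 1.3, 2.3]
grip_width: 0.6
finger_force: 1.3
```

Request:
{"method": "send_rows", "body": {
  "offset": [
    [0,0,0.008],
    [0,0,0.017],
    [0,0,0.017]
  ],
  "delta_rot": [
    [0,0,0],
    [0,0,0],
    [0,0,0]
  ]
}}

```text
time: 26.75
tool_pos: [469.1, -107.9, 62.7]
tcp_rot: [-3.141, 0.001, 2.957]
contact_force: [0.2, -0.5, -0.5]
grip_width: 0.4
finger_force: 0.0
```

Request:
{"method": "send_rows", "body": {
  "offset": [
    [0,0,0.008],
    [0,0,0.012],
    [0,0,0.012]
  ],
  "delta_rot": [
    [0,0,0],
    [0,0,0],
    [0,0,0]
  ]
}}

```text
time: 27.12
tool_pos: [468.9, -107.8, 61.3]
tcp_rot: [-3.142, 0.0, 2.957]
contact_force: [0.2, -0.3, -0.6]
grip_width: 0.1
finger_force: 0.0
```

Request:
{"method": "send_rows", "body": {
  "offset": [
    [0,0,0.006],
    [0,0,0.012],
    [0,0,0.012]
  ],
  "delta_rot": [
    [0,0,0],
    [0,0,0],
    [0,0,0]
  ]
}}

```text
time: 27.5
tool_pos: [468.9, -107.9, 60.9]
tcp_rot: [-3.141, 0.001, 2.957]
contact_force: [-4.5, 1.0, 11.3]
grip_width: 0.8
finger_force: 5.6
```

Request:
{"method": "send_rows", "body": {
  "offset": [
    [0,0,-0.2],
    [0,0,-0.6],
    [0,0,-0.9],
    [0,0,-0.9],
    [0,0,-0.9]
  ],
  "delta_rot": [
    [0,0,0],
    [0,0,0],
    [0,0,0],
    [0,0,0],
    [0,0,0]
  ]
}}

```text
time: 28.12
tool_pos: [468.4, -107.6, 167.3]
tcp_rot: [3.141, -0.001, 2.957]
contact_force: [-0.4, -0.1, 0.8]
grip_width: 0.4
finger_force: 0.0
```

```bash
python3 - <<'E'
from h import *
im=optics.capture('side');s=get_obs();print(s['tool_pos'],s['contact_force'])
cv2.imwrite('pics/s9.png',cv2.resize(im[180:300,310:430,::-1],None,fx=4,fy=4));c=optics.get_calibration('side')
print([proj(c,loc(-45,61+90*t,y)).round(1).tolist() for t in(0,.08) for y in(-65,65)])
E
```

```text
[ 468.13395078 -107.52372286  166.85359518] [ 0.3211824   0.31386367 -0.084349  ]
[[343.4, 239.6], [326.6, 220.1], [343.5, 237.1], [326.6, 217.7]]
```

View pics/s9.png

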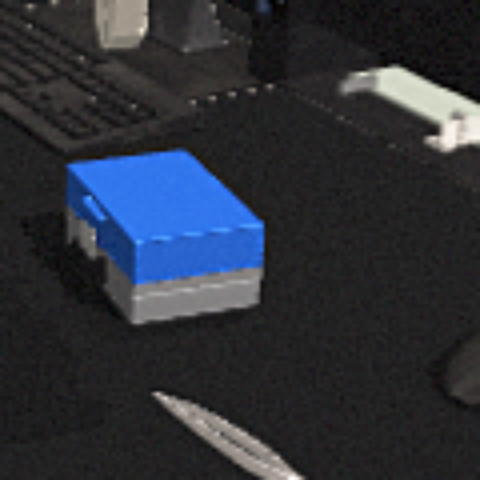

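The lid is flat on the case. Its front corner is at full-picture (343,240), which matches the shut prediction of (343.4,239.6), and the gripper is clear.

```bash
python3 -c "
from plant import ticket
print(ticket.close_job())"
```

```text
the job is handed in; nothing more can be done
None
```

I put both weights in their own pockets and pressed the lid shut past its catch, then handed the job in at about 28 s; I haven't seen the verdict.

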